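Unscrew the cap of the tilted olive jar

ROBOT

A 6-joint arm with a two-finger parallel gripper is mounted at the origin on a cart in front of the work surface, level with it; the furniture and walls round the work are solid. World frame = base frame: x ahead of the robot, y to its left, z up, the work surface at z = 0. Lengths are in m, angles in rad, forces in N, time in s.
With the tool pointing down it reaches from about 0.3 to 0.775 m from the base axis. Payload 14.6 kg.
Tool frame: the origin (TCP) lies on the centre line of the jaws, within the pads' length; the fingertips stand 11 mm ahead of it and the grasp point (between the pads) lies 8 mm behind it; z points along the fingers, y is the line along which they close (so a half turn about z gives the same grasp; the last joint's range is limited). The gripper opens to 94 mm and grips with 3 to 60 N. Pads are 16 mm wide; open, the fingers measure 119 mm over their backs; the gripper's body (75 mm by 177 mm) begins 78 mm behind the grasp point.
Start: joints at [1.181, 0.3, 1.521, -0, 1.321, -0.067], TCP at [0.174, 0.522, 0.216] pointing down, gripper open.
Joint ranges: [-3.03, 3.03], [-0.79, 2.21], [0.23, 2.52], [-1.04, 4.18], [0, 3.07], [-2.55, 2.55]. Speed limits (rad/s): [2.22, 2.22, 2.57, 3.14, 3.14, 3.14].

INTERFACE

Orientations are given as a unit quaternion [w, x, y, z].
In Python, from workcell import robot gives the robot as it stands. The module is installed in compiled form; this text tells all that it offers.
- The arm moves only by the shell command python3 -m handwheel 'ROWS' [FORCE]. ROWS is a JSON list of rows, 1 to 5 of them, each of 5 numbers: dx, dy, dz in shares of the most that a row can go, 1 being 62.5 mm, then a turn about the tool's z in normalised numbers (1 is 45 degrees), then the finger opening in m; each row shifts and turns the commanded pose from where the row before left it, along the tool's axes as they then stand; what a row does not reach is not made up. A row lasts 1/8 s, in which the tool goes at most 0.0625 m and 0.188 rad, less where a joint would pass 70% of its speed; a pose out of reach is approached as far as the arm can. The fingers move at their own pace and stop on an object; FORCE is the grip in N (left out, the last holds). Time passes only in rows, so rows that do not move let the fingers close. It prints the time, the measured TCP pose, the force, the opening and the grip force at its end. A shift or turn number past 1, either way, is cut back to 1. Input that does not fit is refused with a message, and nothing moves.
- robot.state(): the state, without advancing time (a new reading comes with each control period).
- robot.camera(name): name is "side" or "top" or "wrist"; returns a dict with "image" (420x560x3 uint8, blue, green, red), "fx", "fy", "cx", "cy" (pixels), "rvec" (rotation vector, rad) and "tvec" (3), from world to camera coordinates, as OpenCV has them; the wrist camera has in their place "tool_from_camera" (4x4, takes a point from camera to tool coordinates, whose origin is the TCP and whose axes are the flange's). Camera axes: x right, y down, z forward; pixel columns grow to the right and rows downward; lengths in m; the calibration is good to about 2 mm. A picture is of the moment at which its call begins: read the wrist's pose just before it. There is no depth.
- robot.hand_in(): hands the job in; it is judged then, once.
Trained networks look in the newest picture that a camera, given by its name, has taken for a name from the list of things; names that differ only in an ending like _2 or _b are one class to them, and where a whole thing is asked for, a point or a joint stands for the part that bears it (a point fixed in the world has none). Each returns a list of dicts, best first, with "conf" (0 to 1); they miss things now and then, are a little off and sometimes report something else, mostly with a low value. They report only what shows in the picture. A call takes as long as a camera call. They do not tell look-alikes from the thing itself.
- robot.look_for(camera, thing): "bbox" ([left, top, right, bottom] in pixels, round what is visible of it).
- robot.trace(camera, thing): "pixels" (420x560 bool, what is visible of it) and "bbox" ([left, top, right, bottom] in pixels, round what is visible of it).
The state is a dict: "time_s": time; "joint_pos": joint angles; "joint_velocities": joint speeds; "joint_efforts": joint torques, N m; "tool_pos": TCP position; "ee_rot": TCP orientation; "ft_force": force on the tool from outside, world axes, zero at the start; "wrist_torque": the same for the moment, N m; "finger_gap": finger opening in m; "gripper_force": force on a finger pad.
Only numpy, scipy, OpenCV 4.12 (cv2) and the standard library are available. Lean on these libraries where they do the work, as an engineer would, in place of code of your own. Each camera call takes 0.05 s, during which the arm holds its last target. There are 200 camera calls.

TASK

The glass olive jar is held leaning in its oak stand. Unscrew its red screw cap counter-clockwise, turn by turn, until it lifts free, and set the cap down flat, open side down, with all of it on the round cork coaster. Do not push the other jars or the cheese wedge about.

Things in the scene. Friction and masses are not known exactly. Their poses are not given: they have to be found in the camera images.
- jar_stand: oak stand, fixed to the worktop: base board 150 x 116 x 17 mm with an inclined round cup (92 mm across) that clamps the jar. Origin on the worktop under the stand, 12 mm nearer the front than the board's centre; its -x axis points the way the jar leans (roughly to the robot), z up. In its frame the jar's underside centre is at (38, 0, 48) mm.
- jar: glass jar of green olives, fixed in the stand, 72 mm across, leaning 30 degrees from vertical toward the stand's -x. Origin: centre of its underside; z axis along the jar toward its mouth. Shoulder at z = 62 to 83 mm narrows to a 34 mm neck, 43 mm across its coarse threads, up to z = 109 mm. Once free, the cap must be lifted about 26 mm along this axis to clear the neck.
- jar_mouth (a point): centre of the neck's top. Right-handed thread, three starts: unscrewing counter-clockwise, seen from above the cap, lifts the cap 21 mm a turn. How far it is screwed on varies unseen: 200 to 275 degrees of turning free it; before that a pull of up to 20 N does not.
- jar_seal (a point): point on the jar's axis 100 mm above its underside, inside the neck. A sprung white sleeve there pushes on the inside of the cap, about 20 N at most, less as it rises and nothing after some 9 mm: so the first turn is the stiffest and needs a firm grip (60 N is ample), then it gets easier. A cap let go half-way stays on, but sinks 1 to 3 mm, and may tip some degrees when nearly free.
- cap: loose red ribbed plastic screw cap with a white disc on top, 52 mm across, 30 mm high, 50 g. Origin: centre of its open lower rim; z axis along the cap's axis toward its closed top (top face at z = 30 mm). Screwed on, its axis is the jar's axis and its rim is 86 to 90 mm above the jar's underside along that axis.
- coaster: round cork coaster, fixed, 110 mm across, 10 mm thick; origin at the centre of its underside, so its top is at z = 10 mm.
- cumin_jar: loose bystander: slim spice jar with a dark lid, 44 mm across, 96 mm high; origin under its centre. Not to be moved.
- honey_jar: loose bystander: jar with a white lid, 62 mm across, 99 mm high; origin under its centre. Not to be moved.
- wedge_5: loose bystander: white-rind cheese wedge, 77 x 119 x 60 mm; origin under its centre. Not to be moved.
Not all that is in view belongs to the job. Several things have the shape of the cap; the one meant has the colours described above.

How it is judged:
On the way, in this order (a step that is already met when the one before it is completed fails the run):
1. the cap has been unscrewed so far that it has visibly risen on the neck (its rim 96 mm or more above the jar's underside, along the jar) (z of cap in the frame of jar above 0.096 m), for 0.1 s.
2. the cap is off the jar (its rim more than 150 mm from the jar's underside) (distance between cap and jar above 0.15 m), for 0.1 s.
At the end, for the whole second after the job is handed in: The cap rests flat (within 0.1 rad) and open side down on the cork coaster, wholly on it (its centre within 30 mm of the coaster's centre, its rim within 4 mm of the coaster's top), at rest (horizontal distance between cap and coaster below 0.03 m and angle between cap's own z axis and vertical below 0.1 rad and height (world z) of cap between 0.006 and 0.014 m and linear speed of cap below 0.02 m/s); the robot touches nothing.
It fails at once if the slim spice jar with the dark lid is pushed more than 30 mm (distance of cumin_jar from where it was at the start of the episode above 0.03 m).
It fails at once if the jar with the white lid is pushed more than 30 mm (distance of honey_jar from where it was at the start of the episode above 0.03 m).
It fails at once if the cheese wedge is pushed more than 30 mm (distance of wedge_5 from where it was at the start of the episode above 0.03 m).
It also fails if it takes over 67 s, if anything falls off the work surface, if the arm or the gripper's body presses on something with over 40 N, if the wrist force passes 120 N, or if a joint passes its speed limit or range.

## Working session

There is one attempt and no reset: what is moved stays moved. The work goes in short steps, Python scripts to look and compute and a shell command to move; the robot and the scene stay as the last step left them, time stands still between calls to the robot, and variables do not carry over. Pictures are saved under pics/ and viewed, at most 10 in all, crops included, and the job is handed in when it is done.

```bash
mkdir -p pics; cat > h.py <<'E'
import numpy as np, cv2
from workcell import robot
from scipy.spatial.transform import Rotation as R
def P(c):
    K=np.array([[c['fx'],0,c['cx']],[0,c['fy'],c['cy']],[0,0,1.]]);r=cv2.Rodrigues(np.array(c['rvec'],float))[0];t=np.array(c['tvec'],float).reshape(3)
    return K,r,t
def ray(c,uv):
    K,r,t=P(c);d=r.T@np.linalg.inv(K)@np.array([uv[0],uv[1],1.]);return -r.T@t,d/np.linalg.norm(d)
def proj(c,X):
    K,r,t=P(c);q=K@(r@np.array(X)+t);return q[:2]/q[2]
def onz(c,uv,z):
    o,d=ray(c,uv);return o+d*(z-o[2])/d[2]
E
python3 - <<'E'
from h import *
im=[]
for n in ("side","top"):
    c=robot.camera(n);im.append(c['image']);o,d=ray(c,(280,210));print(n,o.round(3),d.round(3),c['fx'])
    for t in ("cap","jar","jar_stand","coaster","cumin_jar","honey_jar","wedge_5"):
        print(t,[(round(x['conf'],2),[int(v) for v in x['bbox']]) for x in robot.look_for(n,t)])
    cv2.imwrite(f"pics/{n}0.png",c['image'])
E
```

```text
side [ 0.445 -1.048  0.586] [ 0.117  0.91  -0.397] 435.53942510305797
cap [(0.86, [217, 232, 238, 252]), (0.8, [261, 180, 280, 195]), (0.74, [251, 240, 271, 259]), (0.63, [222, 222, 237, 234]), (0.58, [251, 195, 302, 239]), (0.52, [230, 204, 248, 221])]
jar [(0.87, [268, 191, 293, 216]), (0.44, [216, 277, 261, 304])]
jar_stand [(0.75, [251, 193, 304, 242])]
coaster [(0.98, [213, 279, 261, 304])]
cumin_jar [(0.87, [321, 196, 335, 228])]
honey_jar []
wedge_5 [(0.67, [291, 255, 327, 293])]
top [0.462 0.036 1.094] [ 0.105  0.03  -0.994] 441.8101811377241
cap [(0.95, [235, 196, 267, 222]), (0.75, [279, 256, 298, 276]), (0.61, [241, 248, 262, 274]), (0.61, [302, 221, 323, 243]), (0.58, [192, 239, 216, 257])]
jar [(0.88, [238, 181, 272, 213])]
jar_stand [(0.81, [230, 168, 285, 238]), (0.29, [236, 124, 262, 154])]
coaster []
cumin_jar [(0.58, [237, 125, 261, 153]), (0.23, [358, 241, 403, 285])]
honey_jar [(0.71, [183, 177, 215, 206])]
wedge_5 [(0.87, [347, 168, 394, 199])]
```

View pics/side0.png

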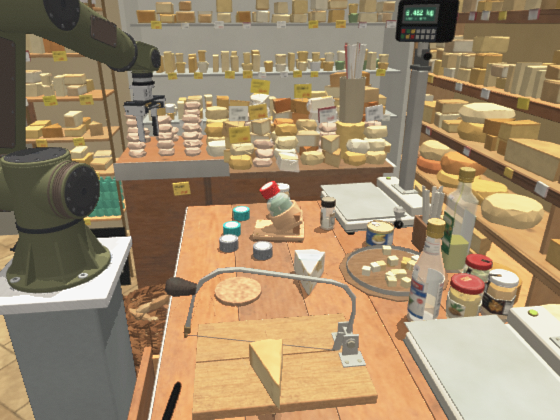

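View pics/top0.png

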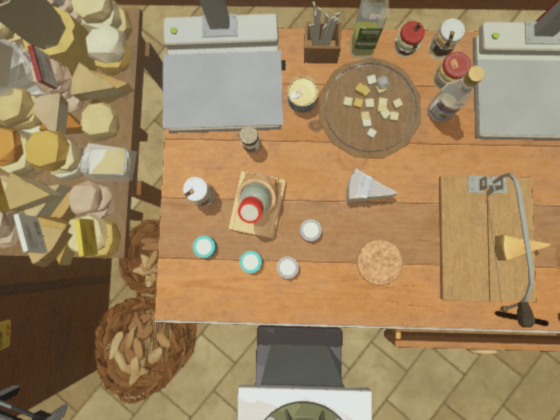

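Top view: the jar with the red cap and white disc is at (250,209), and in the side view at (270,189). Possible look-alikes in the top view are the teal caps at (204,247) and (251,262), the grey caps at (311,231) and (288,267), and the red lids of background jars at (411,38) and (456,68). I choose the one on the leaning jar, top (250,209). The coaster is at (380,262), honey at (197,191), cumin at (249,138) and the wedge at (372,188).

```bash
python3 - <<'E'
from h import *
a=[]
for n,(x,y) in (("top",(258,205)),("side",(278,212))):
    c=robot.camera(n);im=c['image'][y-50:y+50,x-50:x+50];a.append(cv2.resize(im,(400,400),interpolation=cv2.INTER_CUBIC))
    for t in ("cap","jar_stand","coaster"):
        for x_ in robot.trace(n,t)[:2]:
            m=x_['pixels'];ys,xs=np.nonzero(m);ct=cv2.findContours(m.astype(np.uint8),0,2)[0];r=cv2.minAreaRect(max(ct,key=len))
            print(n,t,round(x_['conf'],2),xs.mean().round(1),ys.mean().round(1),m.sum(),x_['bbox'],cv2.boxPoints(r).round(0).tolist())
    bgr=c['image'].astype(int);red=((bgr[...,2]>120)&(bgr[...,1]<60)&(bgr[...,0]<60));red[:y-50]=0;red[y+50:]=0;red[:,:x-50]=0;red[:,x+50:]=0
    ys,xs=np.nonzero(red);print('red',xs.mean(),ys.mean(),xs.min(),xs.max(),ys.min(),ys.max())
cv2.imwrite("pics/crop.png",np.hstack(a))
E
```

```text
top cap 0.94 287.3 267.4 371 [277.5, 255.8, 299.0, 277.9] [[277.0, 257.0], [298.0, 257.0], [298.0, 278.0], [277.0, 278.0]]
top cap 0.93 310.5 230.1 383 [301.7, 222.3, 323.1, 242.1] [[300.0, 220.0], [321.0, 220.0], [321.0, 241.0], [300.0, 241.0]]
top jar_stand 0.62 259.0 203.0 2338 [230.2, 167.9, 285.1, 239.6] [[228.0, 229.0], [241.0, 169.0], [287.0, 179.0], [274.0, 239.0]]
top coaster 0.6 379.6 262.2 1618 [359.8, 242.5, 401.6, 282.9] [[348.0, 265.0], [376.0, 230.0], [411.0, 259.0], [384.0, 293.0]]
red 259.44444444444446 204.61111111111111 254 262 200 209
side cap 0.65 231.8 227.9 222 [223.9, 222.9, 240.1, 236.4] [[223.0, 221.0], [240.0, 221.0], [240.0, 235.0], [223.0, 235.0]]
side cap 0.64 261.9 249.8 290 [252.1, 240.0, 270.8, 257.0] [[253.0, 241.0], [271.0, 241.0], [271.0, 258.0], [253.0, 258.0]]
side jar_stand 0.71 280.9 220.1 1791 [249.7, 193.9, 303.7, 241.6] [[253.0, 192.0], [303.0, 192.0], [303.0, 240.0], [253.0, 240.0]]
side coaster 0.96 237.6 290.9 1114 [216.6, 276.8, 262.4, 306.1] [[215.0, 277.0], [261.0, 277.0], [261.0, 305.0], [215.0, 305.0]]
red 268.9 191.90769230769232 260 278 185 198
```

View pics/crop.png

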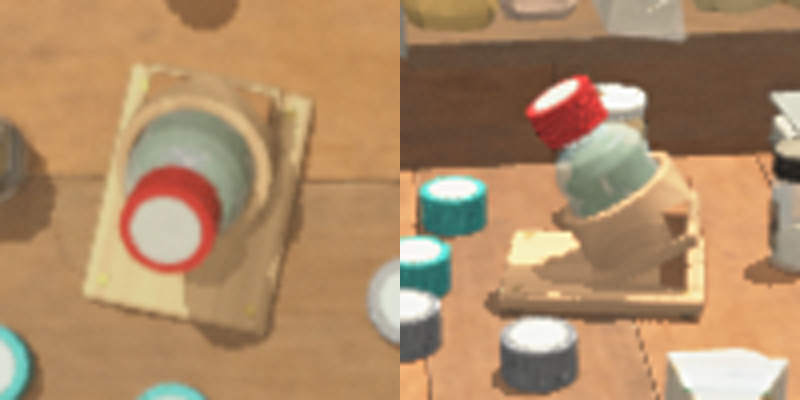

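The crop confirms it. The red ribbed cap with its white disc has its disc centre at about (249.7,212.5) in the top view and (267.5,187) in the side view. The board corners are clear. Next I fit the stand's pose.

```bash
cat >> h.py <<'E'
def stand_fit(ct,cs):
    from scipy.optimize import least_squares
    f=lambda u,v,a,b:np.array([(u+.5)/4-.5+a,(v+.5)/4-.5+b])
    obs=[(ct,(.087,.058,.017),f(137,67,208,155)),(ct,(.087,-.058,.017),f(311,98,208,155)),(ct,(-.063,-.058,.017),f(265,333,208,155)),(ct,(-.063,.058,.017),f(88,295,208,155)),
     (ct,(-.021,0,.1502),f(167,230,208,155)),(cs,(-.021,0,.1502),f(156,101,228,162)),
     (cs,(-.063,-.058,.017),f(103,298,228,162)),(cs,(.087,-.058,.017),f(302,301,228,162))]
    W=lambda p,X:np.array([p[0]+np.cos(p[2])*X[0]-np.sin(p[2])*X[1],p[1]+np.sin(p[2])*X[0]+np.cos(p[2])*X[1],X[2]])
    s=least_squares(lambda p:np.concatenate([proj(c,W(p,X))-o for c,X,o in obs]),[.45,.05,0.],loss='soft_l1')
    return s,W
E
python3 - <<'E'
from h import *
ct=robot.camera("top");cs=robot.camera("side")
s,W=stand_fit(ct,cs);p=s.x;print(p,s.fun.reshape(-1,2).round(1).tolist())
# triangulate disc independently
f=lambda u,v,a,b:((u+.5)/4-.5+a,(v+.5)/4-.5+b)
o1,d1=ray(ct,f(167,230,208,155));o2,d2=ray(cs,f(156,101,228,162))
t=np.linalg.lstsq(np.c_[d1,-d2],o2-o1,rcond=None)[0];print('disc tri',o1+t[0]*d1,o2+t[1]*d2,'fit',W(p,(-.021,0,.1502)))
print('coaster',onz(ct,(379.6,262.2),.01),onz(cs,(237.6,290.9),.01))
for n,uv,z in(("honey",(196,185),.1),("cumin",(248,133),.096),("teal1",(204,246),.03),("teal2",(251,262),.03),("g1",(311,230),.03),("g2",(288,267),.03),("wedge",(372,188),.05)):print(n,onz(ct,uv,z).round(3))
st=robot.state();print(st['tool_pos'],st['ee_rot'],R.from_quat(np.roll(st['ee_rot'],-1)).as_matrix().round(3).tolist())
c=robot.camera("wrist");print(np.array(c['tool_from_camera']).round(3).tolist(),c['fx'])
E
```

```text
[ 0.57804657  0.12662386 -0.16965409] [[-1.2, -1.5], [1.2, -0.5], [0.9, 0.4], [-1.4, 0.8], [0.3, -0.8], [-0.1, -0.8], [-2.2, -0.0], [-0.0, 0.3]]
disc tri [0.55588344 0.13102849 0.14739188] [0.55773606 0.13091615 0.14756502] fit [0.55734806 0.13016953 0.1502    ]
coaster [ 0.45443756 -0.17576405  0.01      ] [ 0.45658422 -0.18475677  0.01      ]
honey [0.62 0.26 0.1 ]
cumin [0.745 0.145 0.096]
teal1 [0.483 0.25  0.03 ]
teal2 [0.448 0.135 0.03 ]
g1 [ 0.528 -0.007  0.03 ]
g2 [0.438 0.046 0.03 ]
wedge [ 0.63 -0.15  0.05]
[0.17447339 0.52159994 0.21644306] [4.75816033e-06 1.60679651e-01 9.87006611e-01 1.50256339e-05] [[-0.948, 0.317, 0.0], [0.317, 0.948, 0.0], [-0.0, 0.0, -1.0]]
[[0.0, -0.973, -0.232, 0.066], [1.0, 0.0, -0.0, -0.0], [0.0, -0.232, 0.973, -0.168], [0.0, 0.0, 0.0, 1.0]] 366.1424915736373
```

The row format offers no tilt, and the cap leans 30°. I'll see whether reaching past the arm's limit tilts the tool. First I rise and swing to the azimuth of the lean (about -10°).

The rows are not in the units I measure in: shifts go in shares of 62.5 mm and turns go in shares of 45 degrees. I convert before sending: -0.06 m is -0.96, -0.048 m is -0.768.

```bash
python3 -m handwheel '[[0, 0, -0.96, 0, 0.094], [0, 0, -0.96, 0, 0.094], [-0.64, -0.48, -0.48, 0, 0.094], [-0.768, -0.576, 0, 0, 0.094], [-0.768, -0.576, 0, 0, 0.094]]' 20; python3 -m handwheel '[[-0.768, -0.576, 0, 0, 0.094], [-0.768, -0.576, 0, 0, 0.094], [-0.768, -0.576, 0, 0, 0.094], [-0.768, -0.576, 0, 0, 0.094], [-0.768, -0.576, 0, 0, 0.094]]'; python3 -c "
from h import *
s=robot.state();print(s['joint_pos'],s['time_s'])"
```

```text
time_s: 1.98
tool_pos: [0.2717, 0.3802, 0.3667]
ee_rot: [0.0, 0.16, 0.987, 0.0]
ft_force: [-0.8, 0.6, -0.4]
finger_gap: 0.0938
gripper_force: 0.0
time_s: 2.6
tool_pos: [0.4424, 0.133, 0.3667]
ee_rot: [0.0, 0.161, 0.987, 0.0]
ft_force: [0.5, -0.1, -0.3]
finger_gap: 0.0941
gripper_force: 0.0
[ 2.12800044e-01  2.67053293e-02  1.49505868e+00  6.39942679e-05
  1.61914561e+00 -1.03516775e+00] 2.6
```

Converted, -0.056 m is -0.896, -0.05 m is -0.8, 0.15 rad / 0.7854 = 0.191.

```bash
python3 -m handwheel '[[-0.72, -0.56, 0, 0.191, 0.094], [-0.8, -0.432, 0, 0.191, 0.094], [-0.8, -0.32, 0, 0.191, 0.094], [-0.848, -0.208, 0, 0.191, 0.094], [-0.896, -0.08, 0, 0.191, 0.094]]'; python3 -c "
from h import *
s=robot.state();print(s['joint_pos'],s['time_s'],R.from_quat(np.roll(s['ee_rot'],-1)).as_matrix().round(3).tolist())"
```

```text
time_s: 3.22
tool_pos: [0.5937, -0.1004, 0.3666]
ee_rot: [0.0, 0.513, 0.858, 0.0]
ft_force: [0.1, 1.4, -1.4]
finger_gap: 0.0942
gripper_force: 0.0
[-2.28426248e-01  3.65642656e-01  1.09433931e+00  4.18540117e-05
  1.68128675e+00 -7.21436996e-01] 3.225 [[-0.473, 0.881, 0.0], [0.881, 0.473, -0.0], [-0.0, 0.0, -1.0]]
```

Converted, 0.047 m is 0.752, -0.037 m is -0.592.

```bash
python3 -m handwheel '[[-0.592, 0.752, 0, 0, 0.094], [-0.592, 0.752, 0, 0, 0.094], [-0.592, 0.752, 0, 0, 0.094], [-0.592, 0.752, 0, 0, 0.094], [-0.592, 0.752, 0, 0, 0.094]]'; python3 -c "
from h import *
s=robot.state();print(s['joint_pos'],s['time_s'],R.from_quat(np.roll(s['ee_rot'],-1)).as_matrix().round(3).tolist())"
```

```text
time_s: 3.85
tool_pos: [0.7802, -0.1313, 0.3272]
ee_rot: [0.018, 0.511, 0.859, 0.007]
ft_force: [0.2, -0.0, -0.2]
finger_gap: 0.0938
gripper_force: 0.0
[-0.2137814   0.96184254  0.24100704  0.00259017  1.89987049 -0.7107617 ] 3.85 [[-0.477, 0.878, 0.038], [0.879, 0.478, -0.006], [-0.024, 0.031, -0.999]]
```

The tilt does drift (0.04 rad so far), so I keep pushing outward.

Converted, 0.047 m is 0.752, -0.037 m is -0.592.

```bash
python3 -m handwheel '[[-0.592, 0.752, 0, 0, 0.094], [-0.592, 0.752, 0, 0, 0.094], [-0.592, 0.752, 0, 0, 0.094], [-0.592, 0.752, -0.32, 0, 0.094], [-0.592, 0.752, -0.32, 0, 0.094]]'; python3 -c "
from h import *
s=robot.state();print(s['joint_pos'],s['time_s'],R.from_quat(np.roll(s['ee_rot'],-1)).as_matrix().round(3).tolist())"
```

```text
time_s: 4.47
tool_pos: [0.8376, -0.1414, 0.3117]
ee_rot: [0.105, 0.508, 0.854, 0.041]
ft_force: [1.2, 0.1, 1.2]
finger_gap: 0.0938
gripper_force: 0.0
[-0.21355446  0.99313183  0.23487816  0.01046324  1.68834    -0.7092459 ] 4.475 [[-0.462, 0.859, 0.22], [0.876, 0.481, -0.037], [-0.138, 0.176, -0.975]]
```

Converted, 0.047 m is 0.752, -0.037 m is -0.592.

```bash
python3 -m handwheel '[[-0.592, 0.752, 0, 0, 0.094], [-0.592, 0.752, 0, 0, 0.094], [-0.592, 0.752, 0, 0, 0.094], [-0.592, 0.752, 0, 0, 0.094], [-0.592, 0.752, 0, 0, 0.094]]'; python3 -c "
from h import *
s=robot.state();print(s['joint_pos'],s['time_s'],R.from_quat(np.roll(s['ee_rot'],-1)).as_matrix().round(3).tolist())"
```

```text
time_s: 5.1
tool_pos: [0.8899, -0.1507, 0.3034]
ee_rot: [0.187, 0.501, 0.842, 0.072]
ft_force: [-0.5, 0.2, 0.3]
finger_gap: 0.0941
gripper_force: 0.0
[-0.21350907  1.0213069   0.23500223  0.01814234  1.48293655 -0.70943416] 5.1 [[-0.429, 0.816, 0.386], [0.87, 0.488, -0.065], [-0.242, 0.308, -0.92]]
```

Converted, 0.047 m is 0.752, -0.037 m is -0.592.

```bash
python3 -m handwheel '[[-0.592, 0.752, 0, 0, 0.094], [-0.592, 0.752, 0, 0, 0.094], [-0.592, 0.752, 0, 0, 0.094], [-0.4, 0.512, 0, 0, 0.094]]'; cat > st.py <<'E'
from h import *
s=robot.state();M=R.from_quat(np.roll(s['ee_rot'],-1)).as_matrix()
print(np.round(s['joint_pos'],3),s['time_s'],'tilt',np.arccos(-M[2,2]).round(3),'az',np.arctan2(M[1,2],M[0,2]).round(3),'gap',s['finger_gap'],'F',np.round(s['ft_force'],1),'T',np.round(s['wrist_torque'],2))
# jar frame
p=np.array([0.578,0.1266]);y=-0.1697
B=R.from_euler('z',y).as_matrix();J=np.array([p[0],p[1],0])+B@[.038,0,.048];ax=B@[-.5,0,.8660254]
g=np.array(s['tool_pos'])-.008*M[:,2]
v=g-J;h=v@ax;print('grasp: along axis',h.round(4),'off-axis in tool xyz',(M.T@(v-h*ax)).round(4),'axis err',(M.T@ax).round(3))
def to(w): print('to',w,(M.T@(np.array(w)-g)).round(4))
to(J+ax*.26);to(J+ax*.106)
E
python3 st.py
```

```text
time_s: 5.6
tool_pos: [0.9154, -0.1551, 0.3277]
ee_rot: [0.245, 0.493, 0.829, 0.095]
ft_force: [-0.5, 1.3, -0.1]
finger_gap: 0.094
gripper_force: 0.0
[-0.214  1.009  0.235  0.024  1.366 -0.71 ] 5.6 tilt 0.531 az -0.167 gap 0.09404477185376645 F [-0.5  1.3 -0.1] T [-0.04  0.28  0.03]
grasp: along axis 0.0791 off-axis in tool xyz [-0.4433  0.206   0.003 ] axis err [-0.004  0.007 -1.   ]
to [0.48732154 0.14213757 0.2731666 ] [ 0.4426 -0.2048 -0.1839]
to [0.56321547 0.1291333  0.13979869] [ 0.4432 -0.2058 -0.0299]
```

Converted, 0.05 m is 0.8, -0.03 m is -0.48.

```bash
python3 -m handwheel '[[0.8, -0.352, -0.48, 0, 0.094], [0.8, -0.352, -0.48, 0, 0.094], [0.8, -0.368, -0.48, 0, 0.094], [0.8, -0.368, -0.4, 0, 0.094], [0.8, -0.368, -0.32, 0, 0.094]]';python3 st.py; python3 -m handwheel '[[0.8, -0.368, -0.24, 0, 0.094], [0.8, -0.368, -0.16, 0, 0.094], [0.8, -0.368, 0, 0, 0.094], [0.56, -0.288, 0, 0, 0.094], [0, 0, 0, 0.191, 0.094]]'; python3 st.py
```

```text
time_s: 6.22
tool_pos: [0.7165, -0.0155, 0.3246]
ee_rot: [0.245, 0.494, 0.829, 0.095]
ft_force: [1.5, 0.8, 0.9]
finger_gap: 0.0939
gripper_force: 0.0
[-0.051  0.342  1.299 -0.071  0.973 -0.524] 6.225 tilt 0.531 az -0.167 gap 0.09386593543429445 F [1.5 0.8 0.9] T [0.02 0.2  0.03]
grasp: along axis 0.1863 off-axis in tool xyz [-0.2427  0.1201  0.0017] axis err [-0.004  0.007 -1.   ]
to [0.48732154 0.14213757 0.2731666 ] [ 0.2424 -0.1196 -0.0754]
to [0.56321547 0.1291333  0.13979869] [ 0.243  -0.1206  0.0786]
time_s: 6.85
tool_pos: [0.5643, 0.1041, 0.2526]
ee_rot: [0.236, 0.555, 0.79, 0.113]
ft_force: [-0.2, -0.2, -0.6]
finger_gap: 0.0937
gripper_force: 0.0
[ 0.2    0.081  1.78  -0.255  0.798 -0.012] 6.85 tilt 0.528 az -0.166 gap 0.09374815132718768 F [-0.2 -0.2 -0.6] T [ 0.    0.23 -0.05]
grasp: along axis 0.209 off-axis in tool xyz [-0.0513  0.0409  0.0002] axis err [-0.001  0.005 -1.   ]
to [0.48732154 0.14213757 0.2731666 ] [ 0.0513 -0.0407 -0.0512]
to [0.56321547 0.1291333  0.13979869] [ 0.0514 -0.0415  0.1028]
```

Converted, 0.03 m is 0.48, -0.021 m is -0.336, 0.187 rad / 0.7854 = 0.2381.

```bash
python3 -m handwheel '[[0.48, -0.336, 0, 0, 0.094], [0.336, -0.32, 0, 0, 0.094], [0, 0, 0, 0.2381, 0.094], [0, 0, 0, 0.2381, 0.094], [0, 0, 0, 0.2381, 0.094]]';python3 -m handwheel '[[0, 0, 0, 0.2381, 0.094], [0, 0, 0, 0.2381, 0.094], [0, 0, 0, 0.2381, 0.094], [0, 0, 0, 0.2381, 0.094], [0, 0, 0, 0.2381, 0.094]]'>/dev/null; python3 st.py; python3 - <<'E'
from h import *
c=robot.camera("wrist");cv2.imwrite("pics/w1.png",c['image'])
for t in robot.look_for("wrist","cap"):print(t)
s=robot.state();M=R.from_quat(np.roll(s['ee_rot'],-1)).as_matrix();T=np.array(c['tool_from_camera'])
p=np.array([0.578,0.1266]);y=-0.1697
B=R.from_euler('z',y).as_matrix();J=np.array([p[0],p[1],0])+B@[.038,0,.048];ax=B@[-.5,0,.8660254]
X=J+ax*.118
q=np.linalg.inv(T)@np.r_[M.T@(X-s['tool_pos']),1];print('pred disc px',c['fx']*q[0]/q[2]+c['cx'],c['fy']*q[1]/q[2]+c['cy'],'depth',q[2])
E
```

```text
time_s: 7.48
tool_pos: [0.5183, 0.1355, 0.223]
ee_rot: [0.195, 0.753, 0.603, 0.175]
ft_force: [0.8, 0.8, 0.5]
finger_gap: 0.094
gripper_force: 0.0
[ 0.297  0.034  1.902 -0.338  0.751  1.647] 8.1 tilt 0.53 az -0.167 gap 0.09400176747275293 F [ 0.4  0.2 -0.2] T [-0.04  0.37  0.03]
grasp: along axis 0.2087 off-axis in tool xyz [0.0012 0.0024 0.    ] axis err [ 0.006  0.002 -1.   ]
to [0.48732154 0.14213757 0.2731666 ] [-0.0009 -0.0023 -0.0513]
to [0.56321547 0.1291333  0.13979869] [-0.0018 -0.0027  0.1027]
{'bbox': [60.4, 248.7, 125.1, 308.1], 'conf': 0.94}
{'bbox': [320.4, 297.7, 373.9, 322.4], 'conf': 0.78}
{'bbox': [241.1, 183.8, 311.4, 260.9], 'conf': 0.65}
{'bbox': [243.0, 362.9, 302.6, 404.6], 'conf': 0.57}
{'bbox': [167.9, 361.1, 223.7, 385.0], 'conf': 0.57}
pred disc px 274.6684548132558 228.60273958442366 depth 0.25915194876098757
```

View pics/w1.png

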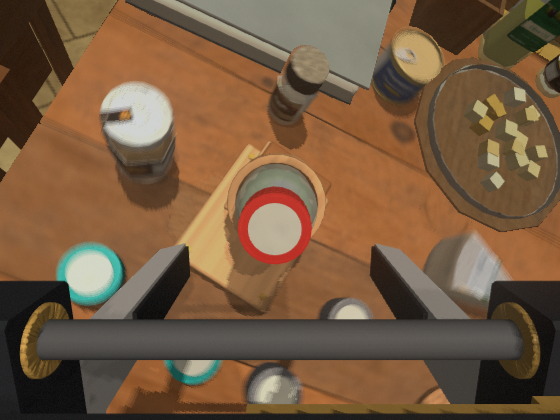

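In the wrist view the white disc is at (276,228) against the predicted (275,229), so the fit is within 1 mm. I turn further toward the joint-6 stop and start down.

Converted, 0.03 m is 0.48, 0.187 rad / 0.7854 = 0.2381.

```bash
python3 -m handwheel '[[0, 0, 0, 0.2381, 0.094], [0, 0, 0, 0.2381, 0.094], [0, 0, 0, 0.2381, 0.094], [0, 0, 0, 0.2381, 0.094], [0, 0, 0.48, 0, 0.094]]' >/dev/null; python3 st.py
```

```text
[ 0.281  0.094  1.901 -0.352  0.688  2.397] 8.825 tilt 0.533 az -0.164 gap 0.09365868012609668 F [ 0.9 -0.6 -0.5] T [0.06 0.4  0.03]
grasp: along axis 0.1796 off-axis in tool xyz [0.0037 0.0003 0.    ] axis err [ 0.009 -0.004 -1.   ]
to [0.48732154 0.14213757 0.2731666 ] [-0.003  -0.0006 -0.0805]
to [0.56321547 0.1291333  0.13979869] [-0.0044  0.      0.0735]
```

Converted, 0.025 m is 0.4, -0.004 m is -0.064.

```bash
python3 -m handwheel '[[-0.064, 0, 0.4, 0, 0.094], [0, 0, 0.4, 0, 0.094], [0, 0, 0.36, 0, 0.094], [0, 0, 0, 0, 0.045], [0, 0, 0, 0, 0.045]]' 60; python3 -m handwheel '[[0, 0, 0, 0, 0.045], [0, 0, 0, 0, 0.045]]';python3 st.py
```

```text
time_s: 9.45
tool_pos: [0.5659, 0.128, 0.1328]
ee_rot: [0.001, 0.952, -0.156, 0.262]
ft_force: [-0.4, -0.4, 0.3]
finger_gap: 0.0776
gripper_force: 0.0
time_s: 9.7
tool_pos: [0.566, 0.128, 0.1327]
ee_rot: [0.001, 0.952, -0.157, 0.262]
ft_force: [0.7, 0.3, -0.0]
finger_gap: 0.0572
gripper_force: 0.0
[ 0.251  0.25   1.889 -0.406  0.548  2.448] 9.7 tilt 0.53 az -0.167 gap 0.05723638411879739 F [ 0.7  0.3 -0. ] T [ 0.04  0.38 -0.05]
grasp: along axis 0.1064 off-axis in tool xyz [-0.001   0.0008 -0.    ] axis err [ 0.006 -0.002 -1.   ]
to [0.48732154 0.14213757 0.2731666 ] [ 0.0019 -0.0011 -0.1536]
to [0.56321547 0.1291333  0.13979869] [ 0.001  -0.0008  0.0004]
```

Converted, -0.0005 m is -0.008, -0.15 rad / 0.7854 = -0.191.

```bash
python3 -m handwheel '[[0, 0, 0, 0, 0.04], [0, 0, 0, 0, 0.04], [0, 0, 0, 0, 0.04]]' 60; python3 st.py; python3 -m handwheel '[[0, 0, -0.008, -0.191, 0.04], [0, 0, -0.008, -0.191, 0.04]]';python3 st.py
```

```text
time_s: 10.07
tool_pos: [0.5662, 0.1286, 0.1326]
ee_rot: [0.001, 0.952, -0.157, 0.262]
ft_force: [-0.5, 5.2, 2.9]
finger_gap: 0.0518
gripper_force: 60.0
[ 0.252  0.251  1.889 -0.405  0.547  2.448] 10.075 tilt 0.53 az -0.165 gap 0.05175388624167848 F [-0.5  5.2  2.9] T [0.76 0.29 0.43]
grasp: along axis 0.1063 off-axis in tool xyz [-0.001   0.0002 -0.    ] axis err [ 0.006 -0.003 -1.   ]
to [0.48732154 0.14213757 0.2731666 ] [ 0.002  -0.0007 -0.1537]
to [0.56321547 0.1291333  0.13979869] [ 0.001  -0.0002  0.0003]
time_s: 10.32
tool_pos: [0.5663, 0.1281, 0.1339]
ee_rot: [0.041, 0.965, -0.011, 0.259]
ft_force: [6.0, -1.7, 1.2]
finger_gap: 0.0516
gripper_force: 60.0
[ 0.251  0.249  1.888 -0.405  0.548  2.143] 10.325 tilt 0.531 az -0.166 gap 0.05158969446227086 F [ 6.  -1.7  1.2] T [-0.17 -0.68 -0.39]
grasp: along axis 0.1073 off-axis in tool xyz [-0.0003  0.0005 -0.    ] axis err [ 0.008 -0.001 -1.   ]
to [0.48732154 0.14213757 0.2731666 ] [ 0.0015 -0.0006 -0.1527]
to [0.56321547 0.1291333  0.13979869] [ 0.0003 -0.0005  0.0013]
```

Converted, -0.0006 m is -0.0096, -0.18 rad / 0.7854 = -0.2292.

```bash
for i in 1; do python3 -m handwheel '[[0, 0, -0.0096, -0.2292, 0.04], [0, 0, -0.0096, -0.2292, 0.04], [0, 0, -0.0096, -0.2292, 0.04], [0, 0, -0.0096, -0.2292, 0.04], [0, 0, -0.0096, -0.2292, 0.04]]'; done;python3 st.py;  python3 -m handwheel '[[0, 0, -0.0096, -0.2292, 0.04], [0, 0, -0.0096, -0.2292, 0.04], [0, 0, -0.0096, -0.2292, 0.04], [0, 0, -0.0096, -0.2292, 0.04], [0, 0, -0.0096, -0.2292, 0.04]]';python3 st.py
```

```text
time_s: 10.95
tool_pos: [0.5647, 0.1284, 0.1362]
ee_rot: [0.149, 0.873, 0.411, 0.216]
ft_force: [5.9, -0.5, -2.8]
finger_gap: 0.0515
gripper_force: 60.0
[ 0.253  0.242  1.89  -0.403  0.553  1.24 ] 10.95 tilt 0.531 az -0.166 gap 0.05147113632583285 F [ 5.9 -0.5 -2.8] T [ 0.15 -0.37 -0.04]
grasp: along axis 0.1101 off-axis in tool xyz [-0.0007 -0.0002 -0.    ] axis err [ 0.005  0.005 -1.   ]
to [0.48732154 0.14213757 0.2731666 ] [ 0.0015  0.001  -0.1499]
to [0.56321547 0.1291333  0.13979869] [0.0007 0.0002 0.0041]
time_s: 11.58
tool_pos: [0.5634, 0.1285, 0.1388]
ee_rot: [0.228, 0.608, 0.75, 0.129]
ft_force: [11.4, -0.8, -4.1]
finger_gap: 0.0518
gripper_force: 60.0
[ 0.254  0.236  1.891 -0.401  0.558  0.338] 11.575 tilt 0.531 az -0.166 gap 0.05184435732680906 F [11.4 -0.8 -4.1] T [-0.11 -1.13 -0.18]
grasp: along axis 0.113 off-axis in tool xyz [-0.0005 -0.0005 -0.    ] axis err [-0.001  0.008 -1.   ]
to [0.48732154 0.14213757 0.2731666 ] [ 0.0003  0.0016 -0.147 ]
to [0.56321547 0.1291333  0.13979869] [0.0005 0.0004 0.007 ]
```

Converted, -0.0006 m is -0.0096, -0.18 rad / 0.7854 = -0.2292.

```bash
python3 -m handwheel '[[0, 0, -0.0096, -0.2292, 0.04], [0, 0, -0.0096, -0.2292, 0.04], [0, 0, -0.0096, -0.2292, 0.04], [0, 0, -0.0096, -0.2292, 0.04], [0, 0, -0.0096, -0.2292, 0.04]]';python3 st.py;  python3 -m handwheel '[[0, 0, -0.0096, -0.2292, 0.04], [0, 0, -0.0096, -0.2292, 0.04], [0, 0, -0.0096, -0.2292, 0.04], [0, 0, -0.0096, -0.2292, 0.04], [0, 0, -0.0096, -0.2292, 0.04]]';python3 st.py; python3 -m handwheel '[[0, 0, -0.0096, -0.2292, 0.04], [0, 0, -0.0096, -0.2292, 0.04], [0, 0, -0.0096, -0.2292, 0.04], [0, 0, -0.0096, -0.2292, 0.04], [0, 0, 0, 0, 0.04]]';python3 st.py
```

```text
time_s: 12.2
tool_pos: [0.5622, 0.1287, 0.1416]
ee_rot: [0.262, 0.221, 0.939, 0.017]
ft_force: [15.7, -2.4, -5.3]
finger_gap: 0.0517
gripper_force: 60.0
[ 0.255  0.229  1.892 -0.398  0.563 -0.564] 12.2 tilt 0.532 az -0.166 gap 0.0516687053657312 F [15.7 -2.4 -5.3] T [-0.17 -1.65 -0.25]
grasp: along axis 0.116 off-axis in tool xyz [-0.0002 -0.0006 -0.    ] axis err [-0.007  0.004 -1.   ]
to [0.48732154 0.14213757 0.2731666 ] [-0.0009  0.0012 -0.144 ]
to [0.56321547 0.1291333  0.13979869] [0.0002 0.0005 0.01  ]
time_s: 12.82
tool_pos: [0.5601, 0.1293, 0.1439]
ee_rot: [0.243, -0.21, 0.942, -0.098]
ft_force: [3.3, 1.4, 0.9]
finger_gap: 0.0522
gripper_force: 60.0
[ 0.257  0.222  1.894 -0.396  0.57  -1.466] 12.825 tilt 0.531 az -0.166 gap 0.052188203750667204 F [3.3 1.4 0.9] T [ 0.4  -0.49  0.19]
grasp: along axis 0.1191 off-axis in tool xyz [ 0.0008  0.     -0.    ] axis err [-0.007 -0.003 -1.   ]
to [0.48732154 0.14213757 0.2731666 ] [-0.0017 -0.0004 -0.1409]
to [0.56321547 0.1291333  0.13979869] [-0.0007  0.      0.0131]
time_s: 13.45
tool_pos: [0.5586, 0.1297, 0.1459]
ee_rot: [0.193, -0.525, 0.81, -0.177]
ft_force: [0.9, 4.3, 1.5]
finger_gap: 0.052
gripper_force: 60.0
[ 0.259  0.216  1.896 -0.393  0.574 -2.181] 13.45 tilt 0.53 az -0.166 gap 0.05199147717761739 F [0.9 4.3 1.5] T [ 0.93 -0.11  0.55]
grasp: along axis 0.1216 off-axis in tool xyz [ 0.0005  0.001  -0.    ] axis err [-0.004 -0.006 -1.   ]
to [0.48732154 0.14213757 0.2731666 ] [-0.001  -0.0018 -0.1384]
to [0.56321547 0.1291333  0.13979869] [-0.0004 -0.0009  0.0156]
```

Converted, -0.003 m is -0.048, -0.002 m is -0.032, -0.14 rad / 0.7854 = -0.1783.

```bash
python3 -m handwheel '[[0, 0, -0.0096, -0.1783, 0.04], [0, 0, -0.0096, -0.1783, 0.04], [0, 0, -0.032, 0, 0.04], [0, 0, -0.048, 0, 0.04]]';python3 st.py
```

```text
time_s: 13.95
tool_pos: [0.5547, 0.1295, 0.1503]
ee_rot: [0.166, -0.632, 0.73, -0.201]
ft_force: [0.2, -0.2, -0.8]
finger_gap: 0.0519
gripper_force: 60.0
[ 0.261  0.203  1.899 -0.389  0.587 -2.46 ] 13.95 tilt 0.528 az -0.17 gap 0.0518971630422913 F [ 0.2 -0.2 -0.8] T [0.12 0.3  0.07]
grasp: along axis 0.1273 off-axis in tool xyz [ 0.001   0.0021 -0.    ] axis err [ 0.    -0.004 -1.   ]
to [0.48732154 0.14213757 0.2731666 ] [-0.001  -0.0027 -0.1327]
to [0.56321547 0.1291333  0.13979869] [-0.001  -0.002   0.0213]
```

The cap is free. I lift along the axis.

Converted, -0.06 m is -0.96, -0.04 m is -0.64.

```bash
cat >> st.py <<'E'
to([.42,-.07,.36])
E
python3 -m handwheel '[[0, 0, -0.16, 0, 0.04], [0, 0, -0.32, 0, 0.04], [0, 0, -0.64, 0, 0.04], [0, 0, -0.96, 0, 0.04], [0, 0, -0.64, 0, 0.04]]' 40;python3 st.py; python3 - <<'E'
from h import *
cv2.imwrite("pics/lift.png",np.hstack([cv2.resize(robot.camera("side")['image'][80:280,170:370],(400,400)),cv2.resize(robot.camera("top")['image'][110:310,160:360],(400,400))]))
E
```

```text
time_s: 14.58
tool_pos: [0.4693, 0.1442, 0.3001]
ee_rot: [0.167, -0.633, 0.729, -0.202]
ft_force: [-0.3, -0.5, -0.8]
finger_gap: 0.0521
gripper_force: 40.0
[ 0.357 -0.136  1.88  -0.316  0.951 -2.517] 14.575 tilt 0.53 az -0.166 gap 0.05209336856797062 F [-0.3 -0.5 -0.8] T [0.12 0.35 0.01]
grasp: along axis 0.3004 off-axis in tool xyz [ 0.001   0.0023 -0.    ] axis err [-0.002 -0.007 -1.   ]
to [0.48732154 0.14213757 0.2731666 ] [-0.0009 -0.0021  0.0404]
to [0.56321547 0.1291333  0.13979869] [-0.0006 -0.001   0.1944]
to [0.42, -0.07, 0.36] [ 0.2198 -0.0135 -0.0504]
```

View pics/lift.png

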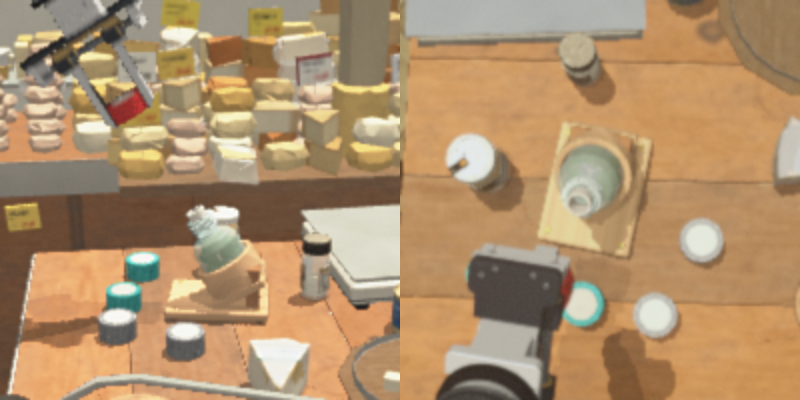

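The red cap hangs in the gripper at (125,105) in the left half of the crop. The jar neck is bare and the other things are where they were. Now I turn joint 6 back toward the middle, then move to the lean azimuth.

Converted, 0.18 rad / 0.7854 = 0.2292.

```bash
python3 -m handwheel '[[0, 0, 0, 0.2292, 0.04], [0, 0, 0, 0.2292, 0.04], [0, 0, 0, 0.2292, 0.04], [0, 0, 0, 0.2292, 0.04], [0, 0, 0, 0.2292, 0.04]]'>/dev/null; python3 -m handwheel '[[0, 0, 0, 0.2292, 0.04], [0, 0, 0, 0.2292, 0.04], [0, 0, 0, 0.2292, 0.04], [0, 0, 0, 0.2292, 0.04], [0, 0, 0, 0.2292, 0.04]]' >/dev/null;python3 st.py
```

```text
[ 0.356 -0.13   1.882 -0.316  0.947 -0.711] 15.925 tilt 0.528 az -0.17 gap 0.0519339647263436 F [ 0.4  1.2 -0. ] T [ 0.07  0.28 -0.04]
grasp: along axis 0.2967 off-axis in tool xyz [ 0.0028 -0.0018 -0.    ] axis err [-0.004  0.001 -1.   ]
to [0.48732154 0.14213757 0.2731666 ] [-0.0026  0.0017  0.0367]
to [0.56321547 0.1291333  0.13979869] [-0.002   0.0016  0.1907]
to [0.42, -0.07, 0.36] [-0.0647 -0.2105 -0.0537]
```

Converted, -0.052 m is -0.832, -0.016 m is -0.256.

```bash
python3 -m handwheel '[[-0.256, -0.832, -0.208, 0, 0.04], [-0.256, -0.832, -0.208, 0, 0.04], [-0.256, -0.832, -0.208, 0, 0.04], [-0.256, -0.832, -0.208, 0, 0.04], [0, 0, 0, 0, 0.04]]'>/dev/null; cat >> st.py <<'E'
for d in ([.985,-.168,0],[0,0,1]): print('dir',d,(M.T@d).round(3))
print('tcp',np.round(s['tool_pos'],3))
E
python3 st.py
```

```text
[-0.286 -0.359  1.93   0.064  1.045 -1.497] 16.55 tilt 0.53 az -0.176 gap 0.051991693141419625 F [ 0.2  1.1 -1.1] T [0.08 0.23 0.  ]
grasp: along axis 0.3497 off-axis in tool xyz [-0.064  -0.2129  0.0009] axis err [-0.007 -0.002 -1.   ]
to [0.48732154 0.14213757 0.2731666 ] [0.0645 0.2131 0.0888]
to [0.56321547 0.1291333  0.13979869] [0.0656 0.2134 0.2428]
to [0.42, -0.07, 0.36] [ 0.0022  0.0006 -0.0008]
dir [0.985, -0.168, 0] [-0.843  0.179  0.505]
dir [0, 0, 1] [-0.495  0.101 -0.863]
tcp [ 0.426 -0.072  0.353]
```

Converted, 0.046 m is 0.736, -0.028 m is -0.448.

```bash
python3 -m handwheel '[[0.736, -0.16, -0.448, 0, 0.04], [0.736, -0.16, -0.448, 0, 0.04], [0.736, -0.16, -0.448, 0, 0.04]]'>/dev/null; python3 st.py|egrep 'tilt|tcp|dir'; python3 -m handwheel '[[0.736, -0.16, -0.448, 0, 0.04], [0.736, -0.16, -0.448, 0, 0.04], [0.736, -0.16, -0.448, 0, 0.04]]'>/dev/null; python3 st.py|egrep 'tilt|tcp|dir'
```

```text
[-0.398 -0.791  2.136  0.119  1.293 -1.604] 16.925 tilt 0.517 az -0.165 gap 0.052181880902572184 F [-103.5   31.6    8.3] T [0.71 3.06 0.05]
dir [0.985, -0.168, 0] [-0.851  0.171  0.494]
dir [0, 0, 1] [-0.484  0.1   -0.869]
tcp [ 0.273 -0.043  0.354]
[-0.394 -0.788  2.033  0.091  1.48  -1.585] 17.3 tilt 0.426 az -0.173 gap 0.05241907231350117 F [-0.5  0.6 -0.9] T [ 0.09  0.25 -0.  ]
dir [0.985, -0.168, 0] [-0.891  0.182  0.413]
dir [0, 0, 1] [-0.406  0.081 -0.91 ]
tcp [ 0.246 -0.037  0.388]
```

Tilt is falling, but hitting the joint-2 stop fast gave a 104 N jerk. I use gentler rows from here.

Converted, 0.027 m is 0.432, -0.0055 m is -0.088.

```bash
python3 -m handwheel '[[0.432, -0.088, -0.144, 0, 0.04], [0.432, -0.088, -0.144, 0, 0.04], [0.432, -0.088, -0.144, 0, 0.04]]'|grep ft; python3 st.py|egrep 'tilt|tcp|dir'; python3 -m handwheel '[[0.48, -0.08, -0.096, 0, 0.04], [0.48, -0.08, -0.096, 0, 0.04], [0.48, -0.08, -0.096, 0, 0.04]]'|grep ft; python3 st.py|egrep 'tilt|tcp|dir'
```

```text
ft_force: [0.8, -1.3, -1.1]
[-0.367 -0.789  2.     0.068  1.56  -1.556] 17.675 tilt 0.377 az -0.183 gap 0.05224965647447839 F [ 0.8 -1.3 -1.1] T [ 0.07  0.24 -0.06]
dir [0.985, -0.168, 0] [-0.91   0.186  0.368]
dir [0, 0, 1] [-0.362  0.068 -0.93 ]
tcp [ 0.231 -0.031  0.398]
ft_force: [-0.7, 0.1, -0.4]
[-0.251 -0.789  1.975  0.013  1.632 -1.447] 18.05 tilt 0.324 az -0.21 gap 0.052266545939053256 F [-0.7  0.1 -0.4] T [ 0.04  0.18 -0.04]
dir [0.985, -0.168, 0] [-0.928  0.193  0.318]
dir [0, 0, 1] [-0.314  0.051 -0.948]
tcp [ 0.215 -0.014  0.404]
```

Converted, 0.04 m is 0.64, -0.006 m is -0.096.

```bash
python3 -m handwheel '[[0.56, -0.208, -0.096, 0, 0.04], [0.64, -0.224, -0.096, 0, 0.04], [0.64, -0.224, -0.096, 0, 0.04], [0.64, -0.192, -0.096, 0, 0.04], [0.64, -0.192, -0.096, 0, 0.04]]'|grep ft; python3 st.py|egrep 'tilt|tcp|dir'
```

```text
ft_force: [0.0, -0.4, 0.0]
[ 0.061 -0.789  1.892 -0.1    1.842 -1.167] 18.675 tilt 0.217 az -0.401 gap 0.05232926835854497 F [ 0.  -0.4  0. ] T [0.01 0.06 0.03]
dir [0.985, -0.168, 0] [-0.954  0.209  0.21 ]
dir [0, 0, 1] [-0.216 -0.005 -0.976]
tcp [0.166 0.022 0.432]
```

```bash
cat >> st.py <<'E'
import sys
def V(*w): print('vec',w,(M.T@np.array(w)).round(4))
for a in sys.argv[1:]: V(*map(float,a.split(',')))
E
python3 st.py .13,-.14,-.03 -.92,.39,0|egrep 'vec'
```

```text
vec (0.13, -0.14, -0.03) [-0.162  -0.0817  0.0669]
vec (-0.92, 0.39, 0.0) [ 0.9755  0.0212 -0.2154]
```

Converted, -0.044 m is -0.704, -0.03 m is -0.48.

```bash
python3 -m handwheel '[[-0.48, -0.24, 0.192, 0, 0.04], [-0.704, -0.352, 0.288, 0, 0.04], [-0.704, -0.352, 0.288, 0, 0.04], [-0.48, -0.24, 0.192, 0, 0.04], [0, 0, 0, 0, 0.04]]'|grep ft; python3 st.py -.92,.39,0 |egrep 'tilt|tcp|vec'
```

```text
ft_force: [-0.4, 0.9, -0.3]
[-0.493 -0.486  1.828  0.021  1.586 -1.682] 19.3 tilt 0.214 az -0.396 gap 0.05199151527743734 F [-0.4  0.9 -0.3] T [0.03 0.18 0.01]
tcp [ 0.286 -0.106  0.404]
vec (-0.92, 0.39, 0.0) [ 0.9762  0.0211 -0.2124]
```

Converted, 0.025 m is 0.4, 0.02 m is 0.32.

```bash
python3 -m handwheel '[[0.32, 0, -0.08, 0, 0.04], [0.4, 0, -0.08, 0, 0.04], [0.4, 0, -0.08, 0, 0.04], [0.4, 0, -0.08, 0, 0.04], [0.4, 0, -0.08, 0, 0.04]]'|grep ft; python3 st.py |egrep 'tilt|tcp|vec';python3 -m handwheel '[[0.48, 0, -0.08, 0, 0.04], [0.48, 0, -0.08, 0, 0.04], [0.48, 0, -0.08, 0, 0.04], [0.48, 0, -0.08, 0, 0.04], [0.48, 0, -0.08, 0, 0.04]]'|grep ft; python3 st.py |egrep 'tilt|tcp|vec'
```

```text
ft_force: [12.1, -0.7, 16.3]
[-0.588 -0.79   1.954  0.042  1.768 -1.77 ] 19.925 tilt 0.213 az -0.395 gap 0.052393057005072075 F [12.1 -0.7 16.3] T [-0.26 -0.88  0.07]
tcp [ 0.176 -0.06   0.405]
ft_force: [0.6, 0.0, -0.4]
[-0.42  -0.79   1.849 -0.013  1.948 -1.617] 20.55 tilt 0.134 az -0.508 gap 0.05221368084901059 F [ 0.6  0.  -0.4] T [ 0.02  0.1  -0.01]
tcp [ 0.145 -0.028  0.446]
```

Converted, 0.03 m is 0.48, -0.01 m is -0.16.

```bash
python3 -m handwheel '[[0.48, -0.16, -0.064, 0, 0.04], [0.48, -0.16, -0.064, 0, 0.04], [0.48, -0.16, -0.064, 0, 0.04], [0.48, -0.16, -0.064, 0, 0.04], [0.48, -0.16, -0.064, 0, 0.04]]'|grep ft; python3 st.py .36,-.15,-.25 |egrep 'tilt|tcp|vec'
```

```text
ft_force: [0.3, 0.3, -1.1]
[-0.765 -0.79   1.69  -0.008  2.177 -1.962] 21.175 tilt 0.064 az -0.871 gap 0.05241519570478792 F [ 0.3  0.3 -1.1] T [ 0.07 -0.01  0.  ]
tcp [ 0.09  -0.038  0.507]
vec (0.36, -0.15, -0.25) [-0.3752  0.0016  0.2718]
```

The rows are not in the units I measure in: shifts go in shares of 62.5 mm and turns go in shares of 45 degrees. I convert before sending: -0.05 m is -0.8, 0.035 m is 0.56.

```bash
python3 -m handwheel '[[-0.48, 0, 0.32, 0, 0.04], [-0.8, 0, 0.56, 0, 0.04], [-0.8, 0, 0.56, 0, 0.04], [-0.8, 0, 0.56, 0, 0.04], [-0.8, 0, 0.56, 0, 0.04]]'|grep ft; cat >> st.py <<'E'
V(*(np.array([.455,-.178,.06])-s['tool_pos']))
E
python3 st.py |egrep 'tilt|tcp|vec'
```

```text
ft_force: [0.7, -1.4, 0.4]
[-0.488 -0.305  1.803 -0.024  1.584 -1.681] 21.8 tilt 0.065 az -0.865 gap 0.052175756729828944 F [ 0.7 -1.4  0.4] T [ 0.   -0.01 -0.03]
tcp [ 0.312 -0.131  0.359]
vec (np.float64(0.14268327432013572), np.float64(-0.04662556913293553), np.float64(-0.2986399197006735)) [-0.1324  0.0187  0.3063]
```

Converted, 0.05 m is 0.8, -0.033 m is -0.528.

```bash
python3 -m handwheel '[[-0.528, 0.08, 0.8, 0, 0.04], [-0.528, 0.08, 0.8, 0, 0.04], [-0.528, 0.08, 0.8, 0, 0.04], [-0.528, 0.064, 0.8, 0, 0.04], [0, 0, 0.8, 0, 0.04]]'|grep ft; python3 st.py |egrep 'tilt|tcp|vec'; python3 - <<'E'
from h import *
c=robot.camera("side");cv2.imwrite("pics/pre.png",cv2.resize(c['image'][190:340,160:360],(800,600)))
c=robot.camera("top");print([x for x in robot.look_for("top","coaster")])
for x in robot.trace("side","coaster")[:1]:
    ys,xs=np.nonzero(x['pixels']);print(x['conf'],xs.min(),xs.max(),ys.min(),ys.max())
c2=robot.camera("side");print('pred coaster centre px',proj(c2,(.455,-.178,.01)),proj(c2,(.455,-.178+.055,.01)),proj(c2,(.455,-.178-.055,.01)),proj(c2,(.51,-.178,.01)),proj(c2,(.40,-.178,.01)))
E
```

```text
ft_force: [1.0, -0.0, -0.6]
[-0.429  0.242  1.852 -0.033  0.99  -1.604] 22.425 tilt 0.064 az -0.867 gap 0.05204605885793161 F [ 1.  -0.  -0.6] T [0.02 0.02 0.  ]
tcp [ 0.452 -0.174  0.115]
vec (np.float64(0.0026528227789212044), np.float64(-0.0035044115127080278), np.float64(-0.05505153594136744)) [-0.0006 -0.0006  0.0552]
[{'bbox': [361.5, 240.1, 383.7, 281.6], 'conf': 0.73}]
0.62 215 261 277 306
pred coaster centre px [236.81236289 289.32502655] [235.98917343 276.81239246] [237.72063218 303.13089009] [260.17889858 287.70298081] [213.17595408 290.9658062 ]
```

View pics/pre.png

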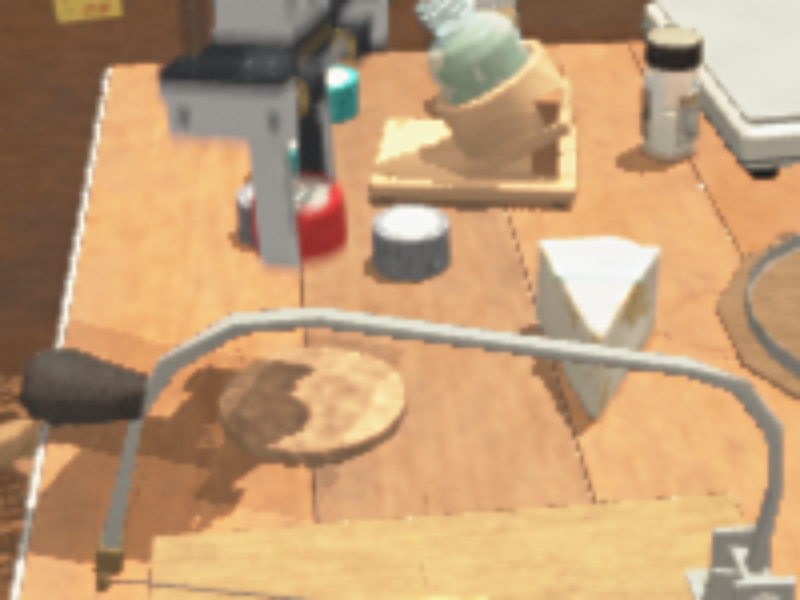

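The cap is held level above the coaster, which lies at side (238,290) and matches the prediction. The path down is clear.

Converted, 0.04 m is 0.64, 0.03 m is 0.48.

```bash
python3 -m handwheel '[[0, 0, 0.64, 0, 0.04], [0, 0, 0.48, 0, 0.04], [0, 0, 0.24, 0, 0.04], [0, 0, 0.048, 0, 0.04]]' 20|grep ft; python3 st.py |egrep 'tilt|tcp'; python3 -m handwheel '[[0, 0, 0.032, 0, 0.04], [0, 0, 0.016, 0, 0.04]]'|grep ft; python3 st.py |egrep 'tilt|tcp'
```

```text
ft_force: [0.7, 0.4, -1.6]
[-0.437  0.391  1.896 -0.037  0.796 -1.602] 23.175 tilt 0.065 az -0.86 gap 0.05219997965760359 F [ 0.7  0.4 -1.6] T [ 0.05 -0.    0.01]
tcp [ 0.455 -0.179  0.03 ]
ft_force: [0.3, 0.7, -1.2]
[-0.437  0.397  1.897 -0.037  0.788 -1.602] 23.425 tilt 0.065 az -0.858 gap 0.05264832711401736 F [ 0.3  0.7 -1.2] T [-0.    0.01 -0.02]
tcp [ 0.455 -0.18   0.026]
```

Converted, 0.0015 m is 0.024, 0.001 m is 0.016.

```bash
python3 -m handwheel '[[0, 0, 0.024, 0, 0.04], [0, 0, 0.016, 0, 0.04]]'|grep ft; python3 -m handwheel '[[0, 0, 0.016, 0, 0.04], [0, 0, 0, 0, 0.04]]'|grep ft; python3 st.py |egrep 'tilt|tcp'
```

```text
ft_force: [-0.2, -0.6, 0.0]
ft_force: [-0.7, 0.3, 4.0]
[-0.437  0.405  1.898 -0.038  0.781 -1.602] 23.925 tilt 0.064 az -0.866 gap 0.051816874356674446 F [-0.7  0.3  4. ] T [0.23 0.17 0.03]
tcp [ 0.454 -0.18   0.022]
```

Contact is at 4 N. I release and retreat.

Converted, 0.06 m is 0.96, -0.05 m is -0.8.

```bash
python3 -m handwheel '[[0, 0, 0, 0, 0.058], [0, 0, 0, 0, 0.066], [0, 0, 0, 0, 0.08], [0, 0, 0, 0, 0.08]]' 10|egrep 'ft|gap'; python3 -m handwheel '[[0, 0, -0.24, 0, 0.08], [0, 0, -0.48, 0, 0.08], [0, 0, -0.8, 0, 0.08], [0, 0, -0.8, 0, 0.08], [0.8, 0, -0.48, 0, 0.08]]'|egrep 'ft|gap'; python3 -m handwheel '[[0.96, 0, 0, 0, 0.08], [0.48, 0, 0, 0, 0.08], [0, 0, 0, 0, 0.08], [0, 0, 0, 0, 0.08]]'|egrep 'ft|pos'; python3 - <<'E'
from h import *
c=robot.camera("side");a=cv2.resize(c['image'][190:340,180:330],(400,400))
c=robot.camera("top");b=cv2.resize(c['image'][150:300,170:420],(400,240))
f=np.zeros((400,800,3),np.uint8);f[:,:400]=a;f[:240,400:]=b
t=cv2.resize(c['image'][235:290,355:410],(160,160));f[240:,400:560]=t
cv2.imwrite("pics/end.png",f)
E
```

```text
ft_force: [-1.8, -4.5, 7.9]
finger_gap: 0.0791
ft_force: [-0.1, 0.2, 0.6]
finger_gap: 0.0801
tool_pos: [0.3178, -0.1194, 0.1894]
ft_force: [-0.1, 0.2, 1.1]
```

View pics/end.png

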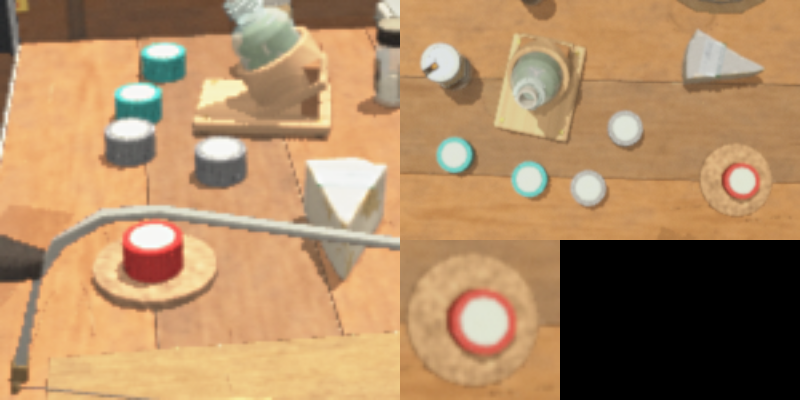

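The cap stands flat on the coaster, with its centre at (484,322) in the close-up against the coaster's (474,320). That is roughly 8 mm off centre. The bystanders have not moved.

```bash
python3 -c "
from workcell import robot
print(robot.hand_in())"
```

```text
the job is handed in; nothing more can be done
None
```

I unscrewed the red cap, lifted it off and set it flat, open side down, on the cork coaster about 8 mm off centre, then handed the job in; no verdict came back, and in the last pictures the other jars and cheese wedge had not visibly moved.

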